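# Bleed the worktop water filter with its square key

### The arm

A 6-joint arm with a two-finger parallel gripper is mounted at the origin on a cart in front of the work surface, level with it; the furniture and walls round the work are solid. World frame = base frame: x ahead of the robot, y to its left, z up, the work surface at z = 0. Lengths are in m, angles in rad, forces in N, time in s.
With the tool pointing down it reaches from about 0.25 to 0.775 m from the base axis. Payload 4 kg.
Tool frame: the origin (TCP) lies at the very end of the fingers, on their centre line; the grasp point (between the pads) lies 19 mm behind it (robot.grip_point_offset is the distance from the TCP to the grasp point, in m); z points along the fingers, x is the direction in which the jaws open and shut, and the axes are right-handed (so a half turn about z gives the same grasp; the last joint's range is limited). The gripper opens to 94 mm and grips with 3 to 60 N. Pads are 16 mm wide; open, the fingers measure 119 mm over their backs; the gripper's body (75 mm by 177 mm) begins 78 mm behind the grasp point.
Start: joints at [1.107, 0.087, 1.371, -0, 1.684, -0.103], TCP at [0.194, 0.515, 0.206] pointing down, gripper open.
Joint ranges: [-3.1, 3.1], [-0.76, 2.03], [0.27, 2.55], [-1.08, 4.22], [0.17, 2.65], [-2.57, 2.57]. Speed limits (rad/s): [2.79, 2.79, 3.14, 3.14, 3.14, 3.14].

### API

Orientations are given as [roll, pitch, yaw] about the fixed x, y, z axes, in that order (R = Rz(yaw) Ry(pitch) Rx(roll)).
In Python, from bench import robot gives the robot as it stands.
- The arm moves only by the shell command python3 -m inch 'ROWS'. ROWS is text: rows parted by semicolons, each of 5 numbers parted by spaces: the shift along the tool's x, y, z in cm, then the turn about the tool's z in rad, then the closure, from 0 (fully open) to 1 (shut). In form: tx ty tz spin claw; .... A call has 1 to 20 rows; each row is the pose to reach, as a shift and turn from the pose measured when the call began, along the tool's axes at that moment; what a row does not reach only later rows make up. A row lasts 1/12 s, in which the tool goes at most 41.7 mm and 7.16 degrees, less where a joint would pass 70% of its speed; a pose out of reach is approached as far as the arm can. A call with a gripper value outside its range is refused whole. The fingers move at their own pace and stop on an object; the grip force is fixed at half the most. Time passes only in rows, so rows that repeat a pose let the fingers close. It gives the time, the measured TCP pose, the force and the opening at its end, in the units of the state.
- robot.get_obs(): the state, without advancing time (a new reading comes with each control period).
- robot.snapshot(name): name is "scene" or "top" or "wrist"; returns (picture, depth): 384x512x3 uint8, blue, green, red; 384x512 float32, m along the optical axis (not along the pixel's ray), 0 where there is no reading.
- robot.camera_info(name): a dict with "K" (3x3 intrinsics, pixels), "dist" ([k1, k2, p1, p2, k3] as OpenCV has them; the pictures are not rectified), "extrinsics" (4x4, takes a point from world to camera coordinates); the wrist camera has in their place "mount" (4x4, takes a point from camera to tool coordinates, whose origin is the TCP and whose axes are the tool frame's). Camera axes: x right, y down, z forward; pixel columns grow to the right and rows downward; lengths in m; the calibration is good to about 2 mm. A picture is of the moment at which its call begins: read the wrist's pose just before it. camera_info takes no time and is no camera call.
- robot.close_job(): hands the job in, once; it reports no verdict.
The state is a dict: "time": time; "joint_positions": joint angles; "qvel": joint speeds; "joint_torque": joint torques, N m; "tool_pos": TCP position; "ee_rot": TCP orientation; "wrist_force": force on the tool from outside, world axes, zero at the start; "wrist_torque": the same for the moment, N m; "width": finger opening in m.
Only numpy, scipy, OpenCV 4.12 (cv2) and the standard library are available. Lean on these libraries where they do the work, as an engineer would, in place of code of your own. Each camera call takes 0.05 s, during which the arm holds its last target.

### The job

Bleed the water filter: take the square key out of its wooden stand, feel it gently into the square socket of the brass nut in the filter's recess until it is fully home, then turn it anticlockwise (seen from above) as far as the nut goes without forcing it. The nut sits loosely and rarely exactly in the middle of the recess, so find it with a light touch and never lean on it; leave the key standing in the socket, let go, and leave the other things where they are.

Things in the scene. Friction and masses are not known exactly. Their poses are not given: they have to be found in the camera images.
- key: loose steel square key, 82 mm tall, 0.07 to 0.13 kg. Origin at the centre of its foot, z up its shank. Shank 14 x 14 mm (sides along its x and y), its lowest 2.5 mm tapered by 1.2 mm a side; round collar 21 mm across at 45 to 50 mm. Starts upright in the stand, foot 13 mm above the worktop, yaw within 2 degrees of the stand's.
- key_grip (a point): middle of the key's flat grip tab, 66 mm above its foot, axes as the key's: the tab is 12 mm thick along x, 38 mm long along y and 32 mm high (from 50 to 82 mm above the foot). Grip it across the 12 mm.
- stand: fixed wooden key stand: 60 mm square block 45 mm high on a 76 mm square foot, with a 16 mm square hole 32 mm deep in its top, in which the key stands. Origin at the centre of its underside.
- filter: fixed low water filter: white box 176 x 176 mm, 80 mm high, a lying white cartridge behind it (its +x). Origin at the centre of the box's underside, z up. In the middle of its lid is a recess 50 mm square, 59 mm deep; in it stands a brass nut, 26 mm square, top 10 mm below the lid (70 mm above the worktop), with a square socket 15.6 mm wide and 20 mm deep.
- well (a point): middle of the recess at the height of the nut's top, axes as the filter's. The nut's centre rests up to 4.5 mm from it along x and up to 4.5 mm along y, unmeasured; it takes about 8 N to shift the nut sideways. The nut is sprung: 4 N starts it down, 9 N ends its 5 mm travel, then it is solid. So a foot beside the socket sinks 5 mm at most.
- valve (a joint): angle of the brass nut about the vertical, rad: 0 when its socket's sides are parallel to the filter's x and y, growing anticlockwise seen from above to a hard stop at 1.35 (open). Starts between 0 and 0.35. Turns stiffly (about 0.08 N m), stays where left; over 0.2 N m at the stop is forcing it. The key has about 0.1 rad of play in the socket.
- mug: loose mug, 101 mm tall, a bystander. Origin at the centre of its underside.
- apple: loose apple, 80 mm, a bystander. Origin under its centre.
- lemon: loose lemon, 78 mm, a bystander. Origin under its centre.
- salt: loose glass salt shaker, 44 mm across and 90 mm tall, a bystander. Origin at the centre of its underside.
- timer: loose egg-shaped kitchen timer, 64 mm, a bystander. Origin at the centre of its underside.
Not all that is in view belongs to the job. Several things have the shape of the key; the one meant has the colours described above.

How it is judged:
By the outcome, as a careful person would: the job done as asked, in the order asked, and still so for the second after the job is handed in, with the robot touching nothing.
It also fails if it takes over 72 s, if anything falls off the work surface, if the arm or the gripper's body presses on something with over 40 N, if the wrist force passes 120 N, or if a joint passes its speed limit or range.

## Working session

There is one attempt and no reset: what is moved stays moved. The work goes in short steps, Python scripts to look and compute and a shell command to move; the robot and the scene stay as the last step left them, time stands still between calls to the robot, and variables do not carry over. Pictures are saved under pics/ and viewed, and the job is handed in when it is done.

```bash
ls; mkdir -p pics
python3 - <<'E'
from bench import robot
import cv2,numpy as np
o=robot.get_obs()
for k,v in o.items(): print(k,np.round(v,4))
for n in("scene","top","wrist"):
    p,d=robot.snapshot(n); cv2.imwrite(f"pics/{n}0.png",p); np.save(f"pics/{n}0.npy",d)
    c=robot.camera_info(n); print(n,{k:np.round(v,4).tolist() for k,v in c.items()} )
E
```

```text
pics
time 0.0
joint_positions [ 1.1069  0.0879  1.3723  0.      1.6836 -0.1031]
qvel [-0.0007 -0.0006  0.0008 -0.0012  0.0006  0.0004]
joint_torque [ 3.00000e-04 -3.40193e+01 -3.02425e+01  7.16000e-02  3.33000e-02
 -2.00000e-04]
tool_pos [0.1939 0.5141 0.2043]
ee_rot [-3.1414e+00  2.2000e-03  1.2100e+00]
wrist_force [ 0.6507 -0.0853 -0.1069]
wrist_torque [-0.0057 -0.0287  0.0482]
width 0.094
scene {'K': [[376.5868, 0.0, 258.5974], [0.0, 376.5868, 189.641], [0.0, 0.0, 1.0]], 'dist': [0.0163, 0.0, 0.0, 0.0, 0.0], 'extrinsics': [[0.6659, -0.746, 0.0085, -0.4291], [-0.5156, -0.4684, -0.7175, 0.308], [0.5392, 0.4733, -0.6965, 0.9345], [0.0, 0.0, 0.0, 1.0]]}
top {'K': [[494.6008, 0.0, 255.2438], [0.0, 494.6008, 190.9505], [0.0, 0.0, 1.0]], 'dist': [0.0157, 0.0, 0.0, 0.0, 0.0], 'extrinsics': [[0.4125, -0.911, -0.0034, -0.3194], [-0.795, -0.3582, -0.4895, 0.4558], [0.4447, 0.2046, -0.872, 1.2456], [0.0, 0.0, 0.0, 1.0]]}
wrist {'K': [[293.2249, 0.0, 255.3204], [0.0, 293.2249, 189.812], [0.0, 0.0, 1.0]], 'dist': [-0.0746, 0.0, 0.0, 0.0, 0.0], 'mount': [[1.0, -0.0002, 0.0006, -0.0004], [0.0, 0.9618, 0.2739, -0.0802], [-0.0007, -0.2739, 0.9618, -0.1785], [0.0, 0.0, 0.0, 1.0]]}
```

View pics/scene0.png

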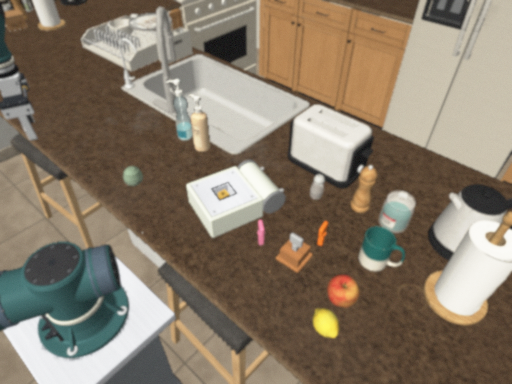

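View pics/top0.png

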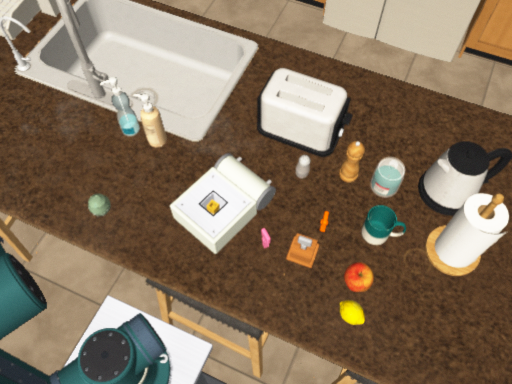

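View pics/wrist0.png

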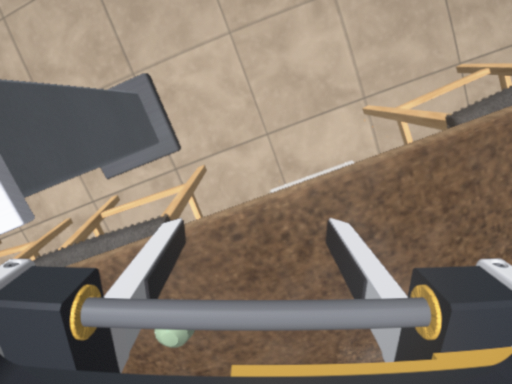

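Scene view: the candidates for the key are the grey one in the wooden stand (scene 296,243; top 305,243), a pink lookalike (262,232) and an orange lookalike (322,233). By the description it is the steel one in the stand. I'll check that in a close crop and measure.

```bash
cat > h.py <<'E'
from bench import robot
import cv2,numpy as np
from scipy.spatial.transform import Rotation as R
def cloud(n,d,obs=None):
    c=robot.camera_info(n); K=np.array(c["K"]);D=np.array(c["dist"])
    h,w=d.shape; u,v=np.meshgrid(np.arange(w),np.arange(h))
    p=cv2.undistortPoints(np.stack([u,v],-1).reshape(-1,1,2).astype(np.float64),K,D).reshape(h,w,2)
    P=np.dstack([p*d[...,None],d])
    if n=="wrist":
        M=np.array(c["mount"]); T=np.eye(4); T[:3,:3]=R.from_euler("xyz",obs["ee_rot"]).as_matrix(); T[:3,3]=obs["tool_pos"]; T=T@M
    else: T=np.linalg.inv(np.array(c["extrinsics"]))
    W=P@T[:3,:3].T+T[:3,3]; W[d<=0]=np.nan
    return W
def proj(n,X,obs=None):
    c=robot.camera_info(n); K=np.array(c["K"]);D=np.array(c["dist"])
    if n=="wrist":
        M=np.array(c["mount"]); T=np.eye(4); T[:3,:3]=R.from_euler("xyz",obs["ee_rot"]).as_matrix(); T[:3,3]=obs["tool_pos"]; E=np.linalg.inv(T@M)
    else: E=np.array(c["extrinsics"])
    return cv2.projectPoints(np.atleast_2d(np.float64(X)),cv2.Rodrigues(E[:3,:3])[0],E[:3,3],K,D)[0].reshape(-1,2)
E
python3 - <<'E'
from h import *
for n,(x,y,w,h) in {"scene":(180,150,160,130),"top":(165,150,170,125)}.items():
    p=cv2.imread(f"pics/{n}0.png"); cv2.imwrite(f"pics/{n}0c.png",cv2.resize(p[y:y+h,x:x+w],None,fx=4.6,fy=4.6,interpolation=cv2.INTER_CUBIC))
    W=cloud(n,np.load(f"pics/{n}0.npy"))
    if n=="scene": q=dict(key=(296,238),stand=(293,257),lid=(210,190),lid2=(230,205),nut=(224,190),pink=(262,230),orange=(322,233),tbl=(250,270))
    else: q=dict(key=(305,241),stand=(303,252),lid=(195,205),nut=(212,205),pink=(265,238),orange=(324,220),tbl=(260,280),mug=(380,225),apple=(358,277),salt=(303,166))
    for k,(u,v) in q.items(): print(n,k,np.round(W[v,u],4))
E
```

```text
scene key [ 0.4756 -0.2817  0.0939]
scene stand [ 0.4548 -0.2927  0.0412]
scene lid [0.4578 0.0318 0.0781]
scene lid2 [ 0.4551 -0.0562  0.0764]
scene nut [0.4937 0.0088 0.0672]
scene pink [ 0.4473 -0.1876  0.0759]
scene orange [ 0.559  -0.3112  0.0631]
scene tbl [ 0.3689 -0.2143 -0.0033]
top key [ 0.4763 -0.2811  0.09  ]
top stand [ 0.4613 -0.2848  0.0503]
top lid [0.4567 0.0416 0.0782]
top nut [0.4883 0.0066 0.0507]
top pink [ 0.4506 -0.1761  0.0651]
top orange [ 0.5626 -0.3046  0.0762]
top tbl [ 0.3561 -0.2037  0.0015]
top mug [ 0.6477 -0.4535  0.0096]
top apple [ 0.4501 -0.4432  0.0627]
top salt [ 0.7111 -0.1845  0.0625]
```

View pics/scene0c.png

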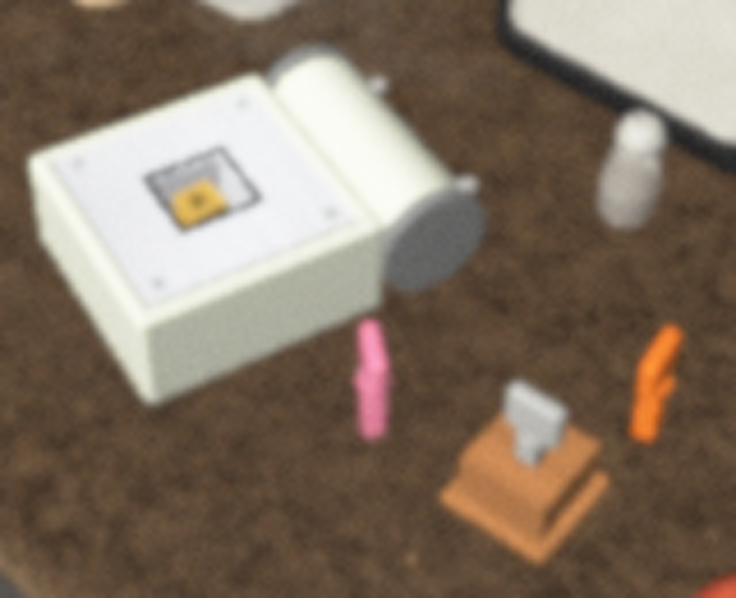

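View pics/top0c.png

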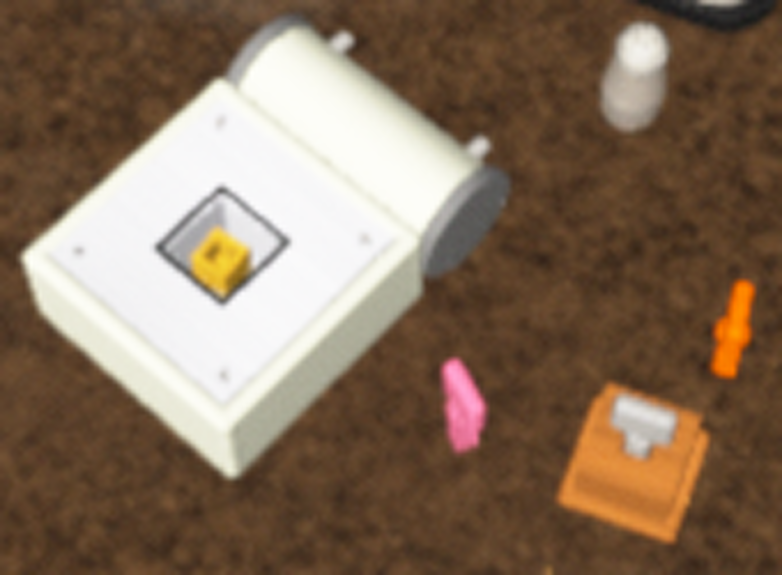

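The crop confirms it: the grey steel tab stands in the wooden stand. The pink and orange pieces are decoys standing about 9–10 cm away. Next I'll get a coarse fit of the stand, key, filter and nut.

Run:
```python
from h import *
for n in("scene","top"):
    p=cv2.imread(f"pics/{n}0.png").astype(int); W=cloud(n,np.load(f"pics/{n}0.npy"))
    x,y,z=W[...,0],W[...,1],W[...,2]
    def rect(m,t):
        P=W[m][:,:2]; print(n,t,len(P),"med",np.round(np.median(W[m],0),4), "rect",np.round(cv2.minAreaRect((P*1000).astype(np.float32)),1) if 0 else cv2.minAreaRect((P*1000).astype(np.float32)))
    near=np.hypot(x-.476,y+.281)<.06
    rect(near&(z>.06),"tab")
    rect(near&(z>.084)&(z<.105),"tabtop")
    rect(near&(z>.038)&(z<.05),"standtop")
    rect((np.hypot(x-.49,y)<.14)&(z>.07)&(z<.085)&(p[...,0]>140),"lid")
    b,g,r=p[...,0],p[...,1],p[...,2]
    rect((np.hypot(x-.49,y)<.05)&(r-b>90)&(z>.06),"nut")
```

```text
scene tab 141 med [ 0.4766 -0.2808  0.0835] rect ((479.2437744140625, -278.9986267089844), (36.40456771850586, 14.77364730834961), 89.60537719726562)
scene tabtop 69 med [ 0.4787 -0.2794  0.0924] rect ((479.449951171875, -279.0000305175781), (36.40456771850586, 14.361310005187988), 89.60537719726562)
scene standtop 315 med [ 0.4716 -0.2873  0.0435] rect ((480.83099365234375, -278.40386962890625), (62.345088958740234, 59.86841583251953), 4.550212383270264)
scene lid 2741 med [ 0.4954 -0.0177  0.0776] rect ((510.17425537109375, -10.154449462890625), (181.27511596679688, 235.1124267578125), 71.886962890625)
scene nut 46 med [0.4809 0.0032 0.0667] rect ((480.3226623535156, 0.4377593994140625), (25.708324432373047, 25.960193634033203), 67.64657592773438)
top tab 117 med [ 0.4774 -0.2792  0.0892] rect ((480.2559509277344, -278.8525695800781), (37.44788360595703, 15.452058792114258), 86.13323974609375)
top tabtop 69 med [ 0.4797 -0.2796  0.0931] rect ((480.83599853515625, -279.0989685058594), (35.07463073730469, 14.261431694030762), 86.13323974609375)
top standtop 321 med [ 0.4736 -0.281   0.0448] rect ((482.5367431640625, -278.6763916015625), (63.219200134277344, 59.85472106933594), 3.427605152130127)
top lid 3800 med [ 0.5014 -0.0136  0.0786] rect ((510.264404296875, -9.98779296875), (179.64529418945312, 232.6631317138672), 72.35572052001953)
top nut 73 med [ 0.4793 -0.0011  0.0683] rect ((473.62420654296875, 0.2986288070678711), (26.6229248046875, 40.77655792236328), 85.26042175292969)
```

```bash
cat >> h.py <<'E'
def rel(target,yaw):
    o=robot.get_obs(); Rm=R.from_euler("xyz",o["ee_rot"]).as_matrix()
    t=Rm.T@(np.array(target)-o["tool_pos"])*100
    s=-(yaw-o["ee_rot"][2]); s=(s+np.pi)%(2*np.pi)-np.pi
    print("t=%.3f"%o["time"],"shift cm",np.round(t,3),"spin",round(s,4),"pos",np.round(o["tool_pos"],4),"rot",np.round(o["ee_rot"],4),"F",np.round(o["wrist_force"],2),"T",np.round(o["wrist_torque"],3),"w",round(o["width"],4))
E
python3 - <<'E'
from h import *
rel([.48,0,.21],-.31)
W=cloud("top",np.load("pics/top0.npy"))
for u,v in [(152,118),(128,115),(145,95),(112,85),(240,200)]: print(np.round(W[v,u],3))
E
```

```text
t=0.150 shift cm [-38.015  44.913  -0.486] spin 1.52 pos [0.194  0.5142 0.2046] rot [-3.1414e+00  1.7000e-03  1.2100e+00] F [0.14 0.41 0.23] T [ 0.019 -0.001  0.024] w 0.094
[0.636 0.271 0.14 ]
[0.644 0.372 0.092]
[0.652 0.287 0.217]
[ 0.905  0.678 -0.184]
[ 0.523 -0.067  0.078]
```

```bash
python3 -m inch '-9.5 11.2 -1 0.38 0;-19 22.5 -1 0.76 0;-28.5 33.7 -0.5 1.14 0;-38 44.9 -0.5 1.52 0;-38 44.9 -0.5 1.52 0;-38 44.9 -0.5 1.52 0;-38 44.9 -0.5 1.52 0;-38 44.9 -0.5 1.52 0;-38 44.9 -0.5 1.52 0;-38 44.9 -0.5 1.52 0;-38 44.9 -0.5 1.52 0;-38 44.9 -0.5 1.52 0;-38 44.9 -0.5 1.52 0;-38 44.9 -0.5 1.52 0;-38 44.9 -0.5 1.52 0;-38 44.9 -0.5 1.52 0;-38 44.9 -0.5 1.52 0;-38 44.9 -0.5 1.52 0;-38 44.9 -0.5 1.52 0;-38 44.9 -0.5 1.52 0'
python3 - <<'E'
from h import *
import pickle
o=robot.get_obs(); p,d=robot.snapshot("wrist"); pickle.dump((o,p,d),open("pics/w1.pkl","wb")); cv2.imwrite("pics/w1.png",p)
rel([.48,0,.21],-.31)
E
```

```text
time: 1.82
tool_pos: [0.4795, 0.0016, 0.2104]
ee_rot: [3.14, -0.0, -0.308]
wrist_force: [0.0, 0.4, -0.2]
width: 0.0944
t=1.867 shift cm [0.084 0.123 0.044] spin 0.0022 pos [0.4796 0.0014 0.2104] rot [ 3.1402e+00 -2.0000e-04 -3.0780e-01] F [-0.47  0.37 -0.61] T [-0.056  0.089  0.008] w 0.0939
```

View pics/w1.png

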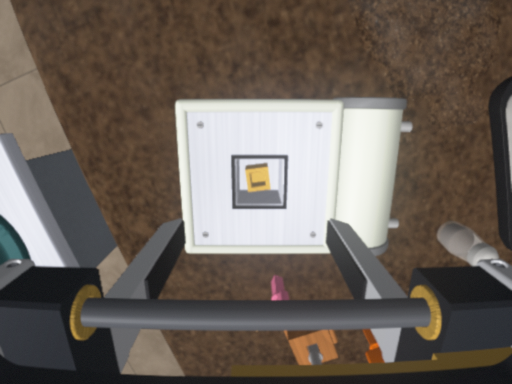

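Run:
```python
from h import *
import pickle
o,p,d=pickle.load(open("pics/w1.pkl","rb"))
a=cv2.resize(p[145:220,220:300],None,fx=8,fy=8,interpolation=cv2.INTER_CUBIC); cv2.imwrite("pics/w1n.png",a)
a=cv2.resize(p[95:260,170:345],None,fx=3.5,fy=3.5,interpolation=cv2.INTER_CUBIC); cv2.imwrite("pics/w1f.png",a)
```

```text
(no output)
```

View pics/w1n.png

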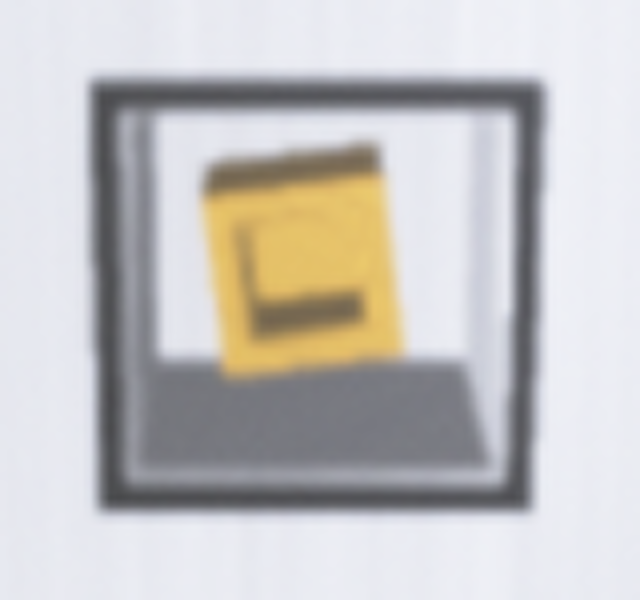

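View pics/w1f.png

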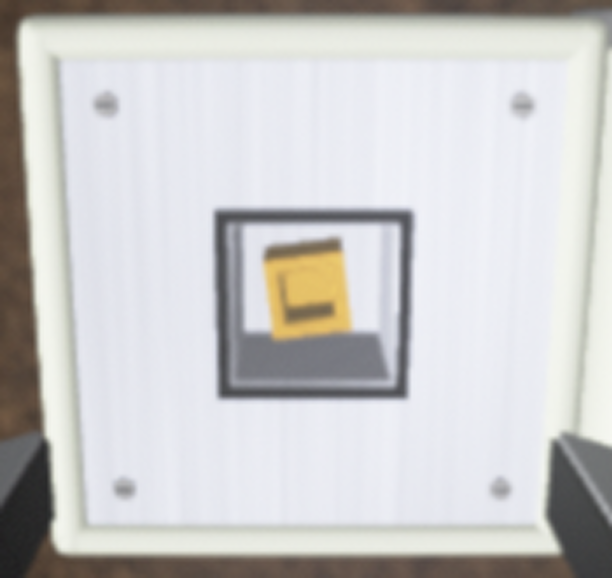

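```bash
cat >> h.py <<'E'
def onplane(n,uv,z,obs=None):
    c=robot.camera_info(n); K=np.array(c["K"]);D=np.array(c["dist"])
    p=cv2.undistortPoints(np.float64(uv).reshape(-1,1,2),K,D).reshape(-1,2)
    p=np.c_[p,np.ones(len(p))]
    if n=="wrist":
        M=np.array(c["mount"]); T=np.eye(4); T[:3,:3]=R.from_euler("xyz",obs["ee_rot"]).as_matrix(); T[:3,3]=obs["tool_pos"]; T=T@M
    else: T=np.linalg.inv(np.array(c["extrinsics"]))
    r=p@T[:3,:3].T; s=(z-T[2,3])/r[:,2]
    return T[:3,3]+s[:,None]*r
def quad(P,name=""):
    P=P[:,:2]; e=np.roll(P,-1,0)-P
    print(name,"centre",np.round(P.mean(0),4),"sides mm",np.round(np.linalg.norm(e,axis=1)*1000,1),"ang",np.round([ (np.arctan2(v[1],v[0])+np.pi/4)%(np.pi/2)-np.pi/4 for v in e],3))
E
python3 - <<'E'
from h import *
import pickle
o,p,d=pickle.load(open("pics/w1.pkl","rb"))
f=lambda q,x,y,s: (np.array(q,float)+.5)/s-.5+[x,y]
quad(onplane("wrist",f([(205,195),(383,175),(405,355),(225,378)],220,145,8),.07,o),"nut")
quad(onplane("wrist",f([(237,223),(356,210),(366,322),(254,338)],220,145,8),.07,o),"socket?")
quad(onplane("wrist",f([(92,82),(543,82),(530,508),(100,508)],220,145,8),.08,o),"frame outer")
quad(onplane("wrist",f([(122,108),(517,108),(505,485),(127,485)],220,145,8),.08,o),"frame inner")
quad(onplane("wrist",f([(105,104),(522,103),(500,488),(124,488)],170,95,3.5),.08,o),"screws")
W=cloud("wrist",d,o)
print("lid z",np.nanmedian(W[140:150,200:320,2]),"nut z",np.round(W[178:188,255:262,2].T,4)[0])
E
```

```text
nut centre [0.482  0.0019] sides mm [24.8 26.1 25.7 26.5] ang [-0.194 -0.177 -0.176 -0.21 ]
socket? centre [0.482  0.0024] sides mm [16.6 16.2 15.9 16.7] ang [-0.196 -0.212 -0.161 -0.17 ]
frame outer centre [0.4832 0.0007] sides mm [59.8 59.8 60.  59.8] ang [-0.307 -0.308 -0.308 -0.311]
frame inner centre [0.4834 0.0006] sides mm [52.5 52.9 52.6 52.9] ang [-0.307 -0.313 -0.308 -0.313]
screws centre [0.4832 0.0009] sides mm [123.4 123.8 123.5 123.4] ang [-0.305 -0.308 -0.308 -0.308]
lid z 0.07815107297625778 nut z [0.049  0.0491 0.0483 0.0483 0.0505 0.0557 0.0608 0.0657 0.0676 0.0688]
```

Wrist crop: the nut's top has corners at about px (246,169), (268,167), (271,189) and (248,192). That puts it at (0.482, 0.002), sides about 26 mm as given, valve ≈ 0.12. The filter yaw is −0.308 and the recess centre (0.483, 0.001). Now the stand.

Run:
```python
from h import *
rel([.48,-.279,.21],0.0)
```

```text
t=1.867 shift cm [ 8.535 26.712  0.084] spin -0.3078 pos [0.4796 0.0014 0.2104] rot [ 3.1402e+00 -2.0000e-04 -3.0780e-01] F [-0.47  0.37 -0.61] T [-0.056  0.089  0.008] w 0.0939
```

```bash
python3 -m inch '8.5 26.7 0 -0.31 0;8.5 26.7 0 -0.31 0;8.5 26.7 0 -0.31 0;8.5 26.7 0 -0.31 0;8.5 26.7 0 -0.31 0;8.5 26.7 0 -0.31 0;8.5 26.7 0 -0.31 0;8.5 26.7 0 -0.31 0;8.5 26.7 0 -0.31 0;8.5 26.7 0 -0.31 0;8.5 26.7 0 -0.31 0'
python3 - <<'E'
from h import *
import pickle
o=robot.get_obs(); p,d=robot.snapshot("wrist"); pickle.dump((o,p,d),open("pics/w2.pkl","wb")); cv2.imwrite("pics/w2.png",p)
rel([.48,-.279,.21],0)
cv2.imwrite("pics/w2c.png",cv2.resize(p[130:250,190:330],None,fx=5.5,fy=5,interpolation=cv2.INTER_CUBIC))
E
```

```text
time: 2.78
tool_pos: [0.48, -0.2772, 0.2111]
ee_rot: [3.14, -0.0, 0.004]
wrist_force: [-0.9, 0.2, -0.1]
width: 0.0941
t=2.833 shift cm [-0.011  0.191  0.124] spin 0.0047 pos [ 0.4801 -0.2771  0.2112] rot [ 3.1402e+00 -4.0000e-04  4.7000e-03] F [-0.12  0.51 -0.09] T [-0.116  0.07   0.018] w 0.0943
```

View pics/w2.png

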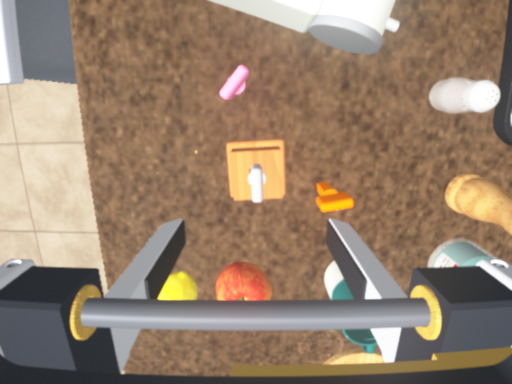

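View pics/w2c.png

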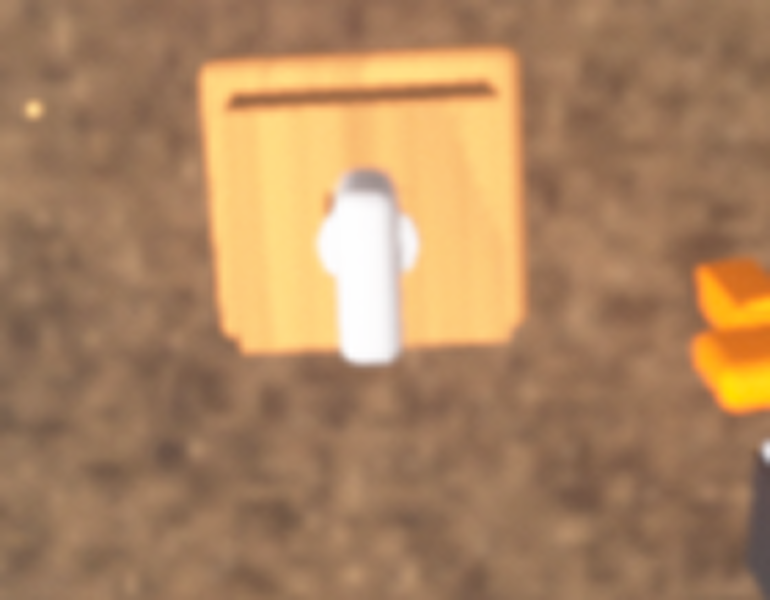

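Run:
```python
from h import *
import pickle
o,p,d=pickle.load(open("pics/w2.pkl","rb"))
f=lambda q: (np.array(q,float)+.5)/[5.5,5]-.5+[190,130]
quad(onplane("wrist",f([(335,192),(394,190),(402,361),(341,363)]),.095,o),"tab top")
quad(onplane("wrist",f([(200,65),(515,47),(525,340),(220,352)]),.045,o),"stand?")
quad(onplane("wrist",f([(318,200),(418,200),(418,280),(318,280)]),.063,o),"collar box")
W=cloud("wrist",d,o)
m=(np.hypot(W[...,0]-.48,W[...,1]+.279)<.03)&(W[...,2]>.085)
P=W[m]; print(len(P),P.mean(0),cv2.minAreaRect((P[:,:2]*1000).astype(np.float32)))
m=(abs(W[...,0]-.565)<.035)&(abs(W[...,1]+.305)<.035)&(W[...,2]>.01)
P=W[m]; print("orange",P.min(0),P.max(0))
# fingers midpoint symmetry
print(proj("wrist",[[.4801-.0,-.2771,.2112]],o))
```

```text
tab top centre [ 0.4809 -0.2764] sides mm [11.  36.8 11.7 36.8] ang [0.042 0.052 0.042 0.031]
stand? centre [ 0.4805 -0.2717] sides mm [67.1 71.8 68.5 70.6] ang [0.067 0.061 0.049 0.041]
collar box centre [ 0.4811 -0.2761] sides mm [20.7 18.8 21.  18.8] ang [ 0.004  0.014  0.004 -0.003]
5056 [ 0.48209438 -0.25609603  0.31367802] ((486.3871765136719, -268.7174987792969), (37.065006256103516, 46.3732795715332), 23.973604202270508)
orange [ 0.55324319 -0.31010043  0.01054672] [ 0.58988898 -0.29278607  0.08342238]
[[256.09124026 231.71549035]]
```

Key is at (0.481, −0.2765), yaw ≈ 0.045, tab 11.4 × 36.8 mm as it should be. TCP height of 0.066 keeps the fingertips just above the collar (0.063). The orange piece starts at x = 0.553, so I'll go in half closed.

```bash
python3 -m inch '0.1 -0.05 2 -0.04 0.5;0.1 -0.05 5 -0.04 0.5;0.1 -0.05 8 -0.04 0.5;0.1 -0.05 10 -0.04 0.5;0.1 -0.05 10 -0.04 0.5;0.1 -0.05 10 -0.04 0.5'
python3 - <<'E'
from h import *
import pickle
o=robot.get_obs(); p,d=robot.snapshot("wrist"); pickle.dump((o,p,d),open("pics/w3.pkl","wb")); cv2.imwrite("pics/w3.png",p)
rel([.481,-.2765,.066],0.045)
E
```

```text
time: 3.33
tool_pos: [0.4808, -0.2751, 0.1106]
ee_rot: [-3.142, 0.001, 0.047]
wrist_force: [-0.6, -0.2, 0.5]
width: 0.0578
t=3.383 shift cm [-0.088  0.032  4.644] spin 0.0013 pos [ 0.4818 -0.276   0.1124] rot [ 3.1394e+00 -1.4000e-03  4.6300e-02] F [ 0.44 -0.03  0.64] T [-0.063  0.     0.018] w 0.0533
```

View pics/w3.png

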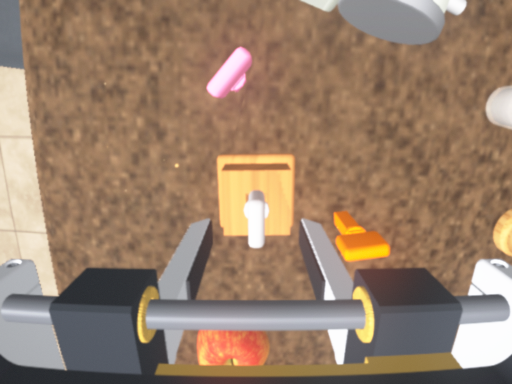

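Run:
```python
from h import *
import pickle
o,p,d=pickle.load(open("pics/w3.pkl","rb"))
cv2.imwrite("pics/w3c.png",cv2.resize(p[170:260,200:310],None,fx=6,fy=6,interpolation=cv2.INTER_CUBIC))
for i in range(3):
    rel([.481,-.2765,.066],0.045); robot.snapshot("wrist")
```

```text
t=3.383 shift cm [-0.088  0.032  4.644] spin 0.0013 pos [ 0.4818 -0.276   0.1124] rot [ 3.1394e+00 -1.4000e-03  4.6300e-02] F [ 0.44 -0.03  0.64] T [-0.063  0.     0.018] w 0.0533
t=3.433 shift cm [-0.148 -0.044  4.747] spin 0.0008 pos [ 0.4823 -0.2767  0.1135] rot [ 3.138e+00 -3.100e-03  4.580e-02] F [-0.21 -0.53 -0.21] T [-0.058  0.031 -0.053] w 0.0498
t=3.483 shift cm [-0.168 -0.084  4.788] spin 0.0006 pos [ 0.4825 -0.2771  0.1139] rot [ 3.1374 -0.0039  0.0456] F [ 0.61 -0.98  0.9 ] T [-0.004  0.036  0.024] w 0.0482
```

View pics/w3c.png

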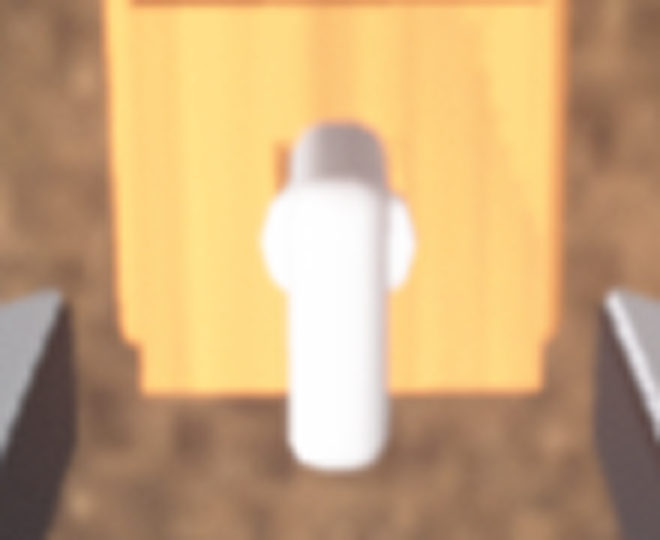

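```bash
python3 -m inch '0 0 0 0 0.5;0 0 0 0 0.5;0 0 0 0 0.5;0 0 0 0 0.5'
python3 - <<'E'
from h import *
import pickle
for i in range(4):
    rel([.481,-.2765,.066],0.045); robot.snapshot("wrist")
o=robot.get_obs(); p,d=robot.snapshot("wrist"); pickle.dump((o,p,d),open("pics/w4.pkl","wb"))
cv2.imwrite("pics/w4c.png",cv2.resize(p[170:260,200:310],None,fx=6,fy=6,interpolation=cv2.INTER_CUBIC))
E
```

```text
time: 3.87
tool_pos: [0.4827, -0.2774, 0.1144]
ee_rot: [3.137, -0.005, 0.045]
wrist_force: [0.5, 0.2, -0.1]
width: 0.0469
t=3.867 shift cm [-0.186 -0.123  4.841] spin 0.0002 pos [ 0.4827 -0.2774  0.1144] rot [ 3.1368 -0.0046  0.0452] F [ 0.48  0.23 -0.11] T [-0.061  0.096 -0.024] w 0.0469
t=3.917 shift cm [-0.17  -0.114  4.814] spin 0.0002 pos [ 0.4825 -0.2774  0.1141] rot [ 3.1371 -0.0042  0.0452] F [ 0.98  0.16 -1.07] T [-0.065  0.014  0.04 ] w 0.0472
t=3.967 shift cm [-0.162 -0.106  4.795] spin 0.0002 pos [ 0.4825 -0.2773  0.114 ] rot [ 3.1373 -0.004   0.0452] F [-0.07  0.26 -0.18] T [-0.04   0.035 -0.024] w 0.0465
t=4.017 shift cm [-0.156 -0.102  4.783] spin 0.0002 pos [ 0.4824 -0.2773  0.1138] rot [ 3.1374 -0.0038  0.0452] F [-0.28  0.54 -0.49] T [-0.034  0.069 -0.026] w 0.0467
```

View pics/w4c.png

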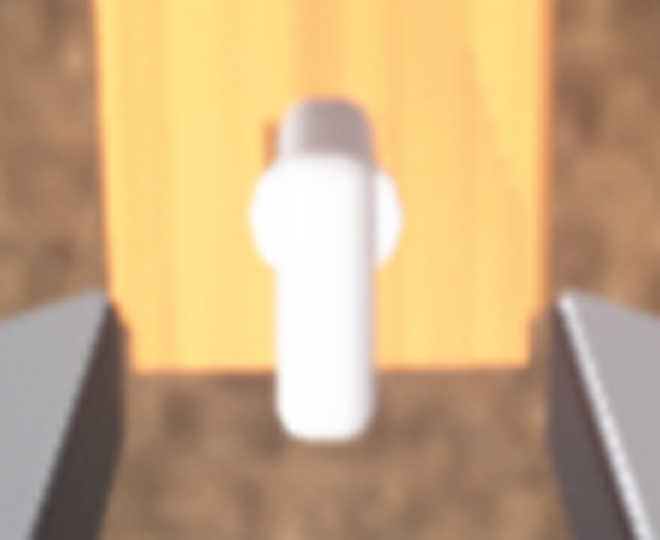

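Run:
```python
from h import *
import pickle
o,p,d=pickle.load(open("pics/w4.pkl","rb"))
f=lambda q: (np.array(q,float)+.5)/6-.5+[200,170]
Q=onplane("wrist",f([(277,155),(370,155),(375,440),(277,440)]),.095,o)
quad(Q,"tab top")
c=Q.mean(0)
rel([c[0],c[1],.066],.045)
```

```text
tab top centre [ 0.4808 -0.2763] sides mm [10.9 36.8 12.1 36.8] ang [0.044 0.068 0.043 0.036]
t=4.117 shift cm [-0.172 -0.119  4.774] spin 0.0002 pos [ 0.4824 -0.2772  0.1137] rot [ 3.1375 -0.0037  0.0452] F [-0.48  0.49 -0.27] T [-0.053  0.067  0.007] w 0.0469
```

```bash
python3 -m inch '-0.17 -0.12 1 0 0.5;-0.17 -0.12 2 0 0.5;-0.17 -0.12 3 0 0.5;-0.17 -0.12 4 0 0.5;-0.17 -0.12 4.75 0 0.5;-0.17 -0.12 4.75 0 0.5;-0.17 -0.12 4.75 0 0.5;-0.17 -0.12 4.75 0 0.5;-0.17 -0.12 4.75 0 0.5'
python3 - <<'E'
from h import *
import pickle
rel([.4808,-.2763,.066],0.045)
o=robot.get_obs(); p,d=robot.snapshot("wrist"); pickle.dump((o,p,d),open("pics/w5.pkl","wb"))
cv2.imwrite("pics/w5.png",p)
rel([.4808,-.2763,.066],0.045)
E
```

```text
time: 4.87
tool_pos: [0.4813, -0.2766, 0.067]
ee_rot: [3.137, -0.005, 0.045]
wrist_force: [-0.4, 0.0, 0.6]
width: 0.047
t=4.867 shift cm [-0.049 -0.037  0.098] spin 0.0002 pos [ 0.4813 -0.2766  0.067 ] rot [ 3.1366 -0.0048  0.0452] F [-0.41  0.03  0.61] T [-0.089  0.013 -0.017] w 0.047
t=4.917 shift cm [-0.049 -0.036  0.102] spin 0.0002 pos [ 0.4813 -0.2766  0.067 ] rot [ 3.1366 -0.0049  0.0452] F [ 0.34  0.2  -0.22] T [-0.037  0.01  -0.012] w 0.0468
```

View pics/w5.png

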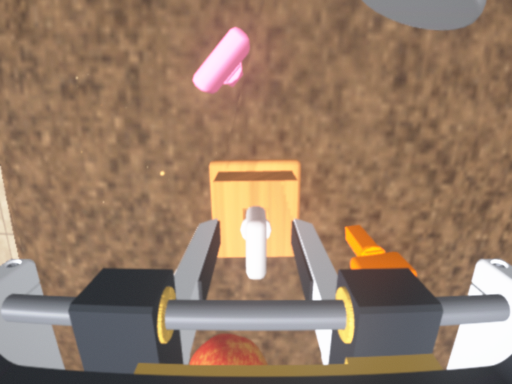

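```bash
python3 -m inch '0 0 0.05 0 1;0 0 0.05 0 1;0 0 0.05 0 1;0 0 0.05 0 1;0 0 0.05 0 1;0 0 0.05 0 1;0 0 0.05 0 1;0 0 0.05 0 1'
python3 - <<'E'
from h import *
import pickle
o=robot.get_obs(); p,d=robot.snapshot("wrist"); pickle.dump((o,p,d),open("pics/w6.pkl","wb"))
cv2.imwrite("pics/w6.png",cv2.resize(p[150:330,150:360],None,fx=3.5,fy=3.3))
rel([.4808,-.2763,.066],0.045)
E
```

```text
time: 5.58
tool_pos: [0.4813, -0.2766, 0.0666]
ee_rot: [3.137, -0.005, 0.045]
wrist_force: [-0.0, -0.3, 0.4]
width: 0.012
t=5.633 shift cm [-0.053 -0.037  0.059] spin 0.0002 pos [ 0.4813 -0.2766  0.0666] rot [ 3.1365 -0.005   0.0452] F [ 0.32  0.38 -0.17] T [-0.041  0.075  0.009] w 0.0118
```

View pics/w6.png

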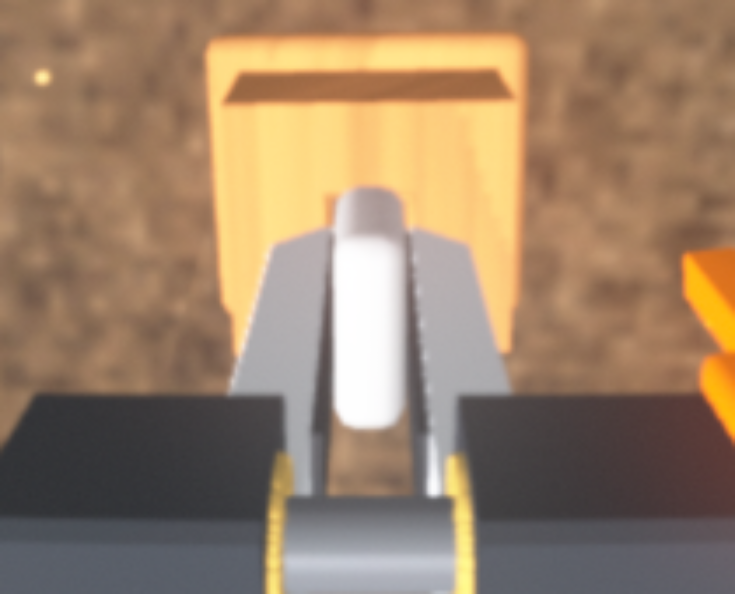

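```bash
python3 - <<'E'
from h import *
import pickle
o,p,d=pickle.load(open("pics/w6.pkl","rb"))
f=lambda q: (np.array(q,float)+.5)/[3.5,3.3]-.5+[150,150]
Q=onplane("wrist",f([(333,236),(405,236),(406,428),(334,428)]),.095,o)
quad(Q,"tab top")
Rm=R.from_euler("xyz",o["ee_rot"]).as_matrix()
print("in tool mm",(Rm.T@(Q.mean(0)-o["tool_pos"]))*1000)
E
python3 -m inch '0 0 -1 0 1;0 0 -2 0 1;0 0 -3.5 0 1;0 0 -5 0 1;0 0 -7 0 1;0 0 -9 0 1;0 0 -11 0 1;0 0 -13 0 1;0 0 -13 0 1;0 0 -13 0 1'
python3 - <<'E'
from h import *
rel([.482,0.002,.25],-.19)
E
```

```text
tab top centre [ 0.4806 -0.2759] sides mm [11.3 36.9 12.1 36.8] ang [0.043 0.06  0.041 0.039]
in tool mm [ -0.53749643  -0.63107669 -28.4256049 ]
time: 6.47
tool_pos: [0.4813, -0.2765, 0.1986]
ee_rot: [3.134, -0.008, 0.045]
wrist_force: [-0.4, 0.1, -1.4]
width: 0.0118
t=6.467 shift cm [  1.373 -27.779  -5.34 ] spin 0.2352 pos [ 0.4813 -0.2765  0.1986] rot [ 3.1341 -0.0079  0.0452] F [-0.37  0.11 -1.4 ] T [-0.017  0.063 -0.04 ] w 0.0118
```

Run:
```python
from h import *
rel([.4824,0.0014,.20],-.188)
```

```text
t=6.467 shift cm [  1.371 -27.755  -0.339] spin 0.2332 pos [ 0.4813 -0.2765  0.1986] rot [ 3.1341 -0.0079  0.0452] F [-0.37  0.11 -1.4 ] T [-0.017  0.063 -0.04 ] w 0.0118
```

```bash
python3 -m inch '0.1 -2 -0.3 0.02 1;0.3 -5 -0.3 0.05 1;0.45 -8 -0.3 0.08 1;0.6 -11 -0.3 0.11 1;0.75 -14 -0.3 0.14 1;0.9 -17 -0.3 0.16 1;1.05 -20 -0.3 0.18 1;1.2 -23 -0.3 0.2 1;1.3 -25.5 -0.3 0.22 1;1.37 -27 -0.3 0.23 1;1.37 -27.75 -0.3 0.23 1;1.37 -27.75 -0.3 0.23 1;1.37 -27.75 -0.3 0.23 1;1.37 -27.75 -0.3 0.23 1;1.37 -27.75 -0.3 0.23 1;1.37 -27.75 -0.3 0.23 1'
python3 - <<'E'
from h import *
import pickle
rel([.4824,0.0014,.14],-.188)
o=robot.get_obs(); p,d=robot.snapshot("wrist"); pickle.dump((o,p,d),open("pics/w7.pkl","wb"))
cv2.imwrite("pics/w7.png",p)
rel([.4824,0.0014,.14],-.188)
E
```

```text
time: 7.8
tool_pos: [0.4824, 0.0004, 0.1995]
ee_rot: [3.136, -0.009, -0.186]
wrist_force: [-0.9, 0.5, -1.5]
width: 0.0117
t=7.800 shift cm [-0.077 -0.132  5.948] spin 0.0017 pos [4.824e-01 4.000e-04 1.995e-01] rot [ 3.1359 -0.0092 -0.1863] F [-0.9   0.46 -1.5 ] T [-0.116  0.112 -0.049] w 0.0117
t=7.850 shift cm [-0.077 -0.12   5.954] spin 0.0018 pos [0.4824 0.0005 0.1995] rot [ 3.1359 -0.0093 -0.1862] F [-0.25 -1.31 -1.73] T [-0.04   0.059 -0.046] w 0.0115
```

View pics/w7.png

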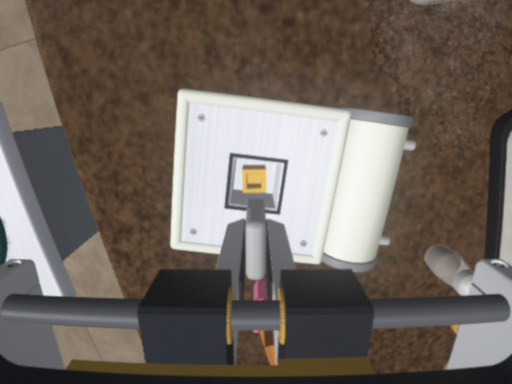

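Run:
```python
from h import *
import pickle
o,p,d=pickle.load(open("pics/w7.pkl","rb"))
cv2.imwrite("pics/w7c.png",cv2.resize(p[150:225,215:295],None,fx=8,fy=8,interpolation=cv2.INTER_CUBIC))
```

```text
(no output)
```

View pics/w7c.png

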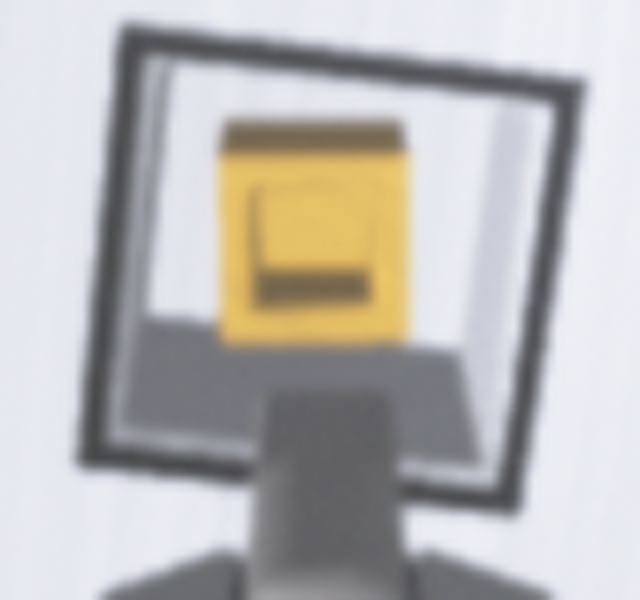

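Run:
```python
from h import *
import pickle
o,p,d=pickle.load(open("pics/w7.pkl","rb"))
f=lambda q: (np.array(q,float)+.5)/8-.5+[215,150]
Q=onplane("wrist",f([(219,152),(409,152),(410,344),(219,344)]),.07,o); quad(Q,"nut")
S=onplane("wrist",f([(250,185),(374,185),(372,303),(254,303)]),.07,o); quad(S,"socket")
quad(onplane("wrist",f([(122,25),(585,83),(520,513),(80,462)]),.08,o),"frame")
Rm=R.from_euler("xyz",o["ee_rot"]).as_matrix(); print("nut in tool mm",Rm.T@(Q.mean(0)-o["tool_pos"])*1000)
print("tool z",Rm[:,2])
# foot front edge y in tool, at z 53.6
F=onplane("wrist",f([(262,390),(392,390)]),o["tool_pos"][2]-.0536,o); print("foot edge tool",(F-o["tool_pos"])@Rm*1000)
```

```text
nut centre [0.482 0.002] sides mm [25.4 26.8 26.1 26.8] ang [-0.189 -0.172 -0.189 -0.199]
socket centre [0.4819 0.0027] sides mm [16.6 16.5 16.1 16.5] ang [-0.189 -0.197 -0.189 -0.162]
frame centre [0.4834 0.0006] sides mm [59.8 59.3 59.8 59.4] ang [-0.314 -0.305 -0.313 -0.305]
nut in tool mm [ -1.93708312  -2.26335288 129.47223494]
tool z [ 0.00798398 -0.00734278 -0.99994117]
foot edge tool [[-7.02712843 -6.2382102  53.50266963]
 [ 6.45221304 -6.19601192 53.62701267]]
```

```bash
cat >> h.py <<'E'
FT=np.array([-.0003,-.0005,.0536])
def foot(target,yaw):
    o=robot.get_obs(); Rm=R.from_euler("xyz",o["ee_rot"]).as_matrix(); fw=Rm@FT
    print("foot",np.round((o["tool_pos"]+fw)*1000,2)); rel(np.array(target)-fw,yaw)
E
python3 - <<'E'
from h import *
foot([.4820,.0021,.076],-.188)
E
```

```text
foot [482.68   0.67 145.95]
t=7.850 shift cm [-0.159 -0.168  6.993] spin 0.0018 pos [0.4824 0.0005 0.1995] rot [ 3.1359 -0.0093 -0.1862] F [-0.25 -1.31 -1.73] T [-0.04   0.059 -0.046] w 0.0115
```

```bash
python3 -m inch '-0.16 -0.17 0.5 0 1;-0.16 -0.17 1.5 0 1;-0.16 -0.17 3 0 1;-0.16 -0.17 4.5 0 1;-0.16 -0.17 6 0 1;-0.16 -0.17 6.7 0 1;-0.16 -0.17 6.9 0 1;-0.16 -0.17 6.9 0 1;-0.16 -0.17 6.9 0 1;-0.16 -0.17 6.9 0 1'
python3 - <<'E'
from h import *
import pickle
o=robot.get_obs(); p,d=robot.snapshot("wrist"); pickle.dump((o,p,d),open("pics/w8.pkl","wb"))
cv2.imwrite("pics/w8c.png",cv2.resize(p[150:270,180:330],None,fx=5,fy=5,interpolation=cv2.INTER_CUBIC))
foot([.4820,.0021,.070],-.188)
E
```

```text
time: 8.68
tool_pos: [0.4825, 0.0019, 0.1316]
ee_rot: [3.136, -0.011, -0.186]
wrist_force: [0.4, -0.1, -1.3]
width: 0.0118
foot [482.81   2.06  78.05]
t=8.733 shift cm [-0.09   0.006  0.804] spin 0.0018 pos [0.4825 0.0019 0.1316] rot [ 3.1361 -0.0115 -0.1862] F [-0.53  0.06 -1.06] T [-0.097  0.121  0.017] w 0.0115
```

View pics/w8c.png

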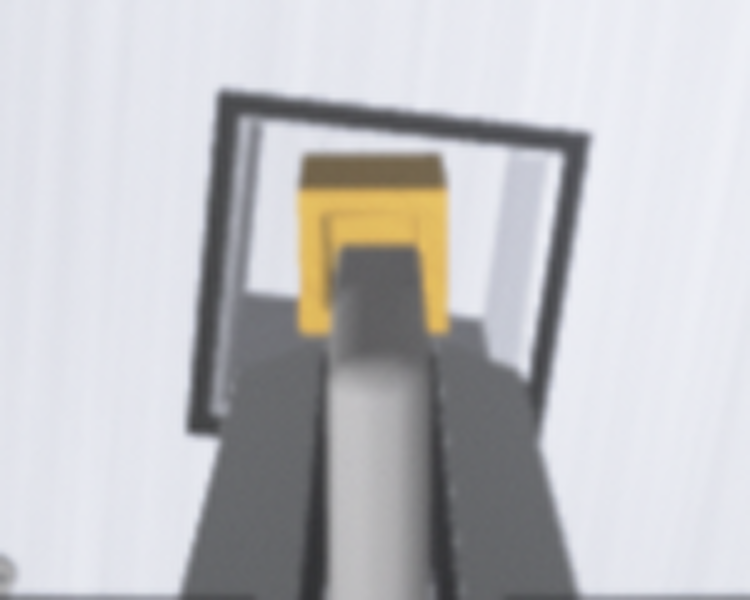

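```bash
python3 -m inch '-0.1 0 0.1 0 1;-0.1 0 0.3 0 1;-0.1 0 0.5 0 1;-0.1 0 0.7 0 1;-0.1 0 0.8 0 1;-0.1 0 0.9 0 1;-0.1 0 1.0 0 1;-0.1 0 1.1 0 1;-0.1 0 1.1 0 1'
python3 - <<'E'
from h import *
foot([.4820,.0021,.065],-.188)
E
```

```text
time: 9.48
tool_pos: [0.4815, 0.0021, 0.1204]
ee_rot: [3.136, -0.011, -0.186]
wrist_force: [0.4, 0.2, -0.8]
width: 0.0119
foot [481.79   2.21  66.76]
t=9.483 shift cm [0.02  0.006 0.176] spin 0.0018 pos [0.4815 0.0021 0.1204] rot [ 3.1361 -0.011  -0.1862] F [ 0.4   0.19 -0.82] T [-0.063  0.074  0.034] w 0.0119
```

No contact force with the foot 3 mm below the nut's top, so it has entered the socket. I'll continue gently.

```bash
python3 -m inch '0 0 0.1 0 1;0 0 0.2 0 1;0 0 0.3 0 1;0 0 0.4 0 1;0 0 0.4 0 1;0 0 0.4 0 1'
python3 - <<'E'
from h import *
foot([.4820,.0021,.050],-.188)
E
```

```text
time: 9.98
tool_pos: [0.4814, 0.002, 0.1163]
ee_rot: [3.136, -0.011, -0.186]
wrist_force: [0.2, 0.0, -0.9]
width: 0.0118
foot [481.73   2.19  62.66]
t=9.983 shift cm [ 0.015 -0.003  1.266] spin 0.0018 pos [0.4814 0.002  0.1163] rot [ 3.1361 -0.0108 -0.1862] F [ 0.16  0.05 -0.95] T [-0.001  0.043 -0.051] w 0.0118
```

```bash
python3 -m inch '0 0 0.1 0 1;0 0 0.2 0 1;0 0 0.3 0 1;0 0 0.4 0 1;0 0 0.5 0 1;0 0 0.6 0 1;0 0 0.6 0 1'
python3 - <<'E'
from h import *
foot([.4820,.0021,.050],-.188)
E
python3 -m inch '0 0 0.1 0 1;0 0 0.2 0 1;0 0 0.3 0 1;0 0 0.4 0 1;0 0 0.4 0 1;0 0 0.4 0 1'
python3 - <<'E'
from h import *
foot([.4820,.0021,.050],-.188)
E
```

```text
time: 10.57
tool_pos: [0.4814, 0.002, 0.11]
ee_rot: [3.136, -0.01, -0.186]
wrist_force: [-0.0, 0.1, -1.9]
width: 0.0117
foot [481.66   2.18  56.38]
t=10.567 shift cm [ 0.029 -0.002  0.638] spin 0.0018 pos [0.4814 0.002  0.11  ] rot [ 3.1361 -0.0104 -0.1862] F [-0.05  0.14 -1.89] T [-0.001  0.051 -0.024] w 0.0117
time: 11.07
tool_pos: [0.4813, 0.0021, 0.1058]
ee_rot: [3.136, -0.01, -0.186]
wrist_force: [-0.5, 1.3, -1.6]
width: 0.0119
foot [481.56   2.21  52.22]
t=11.067 shift cm [0.043 0.002 0.222] spin 0.0019 pos [0.4813 0.0021 0.1058] rot [ 3.1362 -0.01   -0.1861] F [-0.51  1.32 -1.58] T [-0.017  0.047  0.038] w 0.0119
```

```bash
python3 -m inch '0.02 0 0.1 0 1;0.02 0 0.2 0 1;0.02 0 0.25 0 1;0.02 0 0.25 0 1'
python3 - <<'E'
from h import *
foot([.4820,.0021,.050],-.188)
for i in range(4): robot.snapshot("top"); o=robot.get_obs(); print(np.round(o["wrist_force"],1),np.round(o["tool_pos"]*1000,2))
E
```

```text
time: 11.4
tool_pos: [0.4816, 0.002, 0.1035]
ee_rot: [3.136, -0.01, -0.186]
wrist_force: [0.3, -0.3, -0.4]
width: 0.0118
foot [481.86   2.14  49.93]
t=11.400 shift cm [ 0.014  0.001 -0.007] spin 0.0019 pos [0.4816 0.002  0.1035] rot [ 3.1362 -0.0103 -0.1861] F [ 0.29 -0.27 -0.36] T [-0.021  0.12   0.004] w 0.0118
[-0.9  0.  -0.2] [481.6    1.99 103.53]
[-0.5 -0.6 -0.2] [481.6    1.96 103.52]
[-0.7 -0.3 -0.2] [481.62   1.97 103.53]
[ 0.5  0.5 -0.1] [481.62   1.99 103.51]
```

```bash
python3 -m inch '0 0 0.05 0 1;0 0 0.1 0 1;0 0 0.1 0 1;0 0 0.1 0 1'
python3 - <<'E'
from h import *
foot([.4820,.0021,.050],-.188)
E
```

```text
time: 11.93
tool_pos: [0.4818, 0.002, 0.103]
ee_rot: [3.136, -0.011, -0.186]
wrist_force: [-1.0, 0.9, 3.0]
width: 0.012
foot [482.07   2.11  49.37]
t=11.933 shift cm [-0.006  0.003 -0.063] spin 0.0018 pos [0.4818 0.002  0.103 ] rot [ 3.1362 -0.0109 -0.1862] F [-1.    0.87  3.03] T [0.012 0.429 0.028] w 0.012
```

Home: the foot is at 49.4–50 mm, the socket floor should be at 50, and light resistance is starting. I'll ease off 0.5 mm and start turning.

```bash
python3 -m inch '0 0 -0.05 0 1;0 0 -0.05 -0.05 1;0 0 -0.05 -0.1 1;0 0 -0.05 -0.15 1;0 0 -0.05 -0.2 1;0 0 -0.05 -0.25 1;0 0 -0.05 -0.3 1;0 0 -0.05 -0.3 1;0 0 -0.05 -0.3 1'
python3 - <<'E'
from h import *
foot([.4820,.0021,.050],1.042)
for i in range(3): robot.snapshot("top"); o=robot.get_obs(); print(np.round(o["wrist_force"],1),np.round(o["wrist_torque"],3),np.round(o["ee_rot"],3))
E
```

```text
time: 12.68
tool_pos: [0.4818, 0.0024, 0.1034]
ee_rot: [3.134, -0.009, 0.113]
wrist_force: [-1.1, 2.7, 2.2]
width: 0.0119
foot [482.02   2.48  49.84]
t=12.683 shift cm [-0.006  0.038 -0.016] spin -0.9294 pos [0.4818 0.0024 0.1034] rot [ 3.1341 -0.0091  0.1126] F [-1.07  2.66  2.25] T [ 0.312  0.227 -0.039] w 0.0119
[-0.2  2.4  2.1] [0.37  0.149 0.03 ] [ 3.134 -0.009  0.113]
[-0.8  1.7  2.2] [ 0.389  0.199 -0.005] [ 3.134 -0.009  0.113]
[-0.7  1.8  2.4] [ 0.442  0.165 -0.031] [ 3.134 -0.009  0.113]
```

```bash
python3 -m inch '0 0 -0.02 -0.05 1;0 -0.02 -0.02 -0.1 1;0 -0.02 -0.02 -0.15 1;0 -0.02 -0.02 -0.2 1;0 -0.02 -0.02 -0.25 1;0 -0.02 -0.02 -0.3 1;0 -0.02 -0.02 -0.35 1;0 -0.02 -0.02 -0.4 1;0 -0.02 -0.02 -0.4 1'
python3 - <<'E'
from h import *
import pickle
foot([.4820,.0021,.050],1.042)
for i in range(2): robot.snapshot("top"); o=robot.get_obs(); print(np.round(o["wrist_force"],1),np.round(o["wrist_torque"],3),np.round(o["ee_rot"],3))
o=robot.get_obs(); p,d=robot.snapshot("wrist"); pickle.dump((o,p,d),open("pics/w9.pkl","wb"))
cv2.imwrite("pics/w9c.png",cv2.resize(p[140:290,160:360],None,fx=4,fy=4,interpolation=cv2.INTER_CUBIC))
E
```

```text
time: 13.58
tool_pos: [0.4817, 0.0024, 0.1035]
ee_rot: [3.131, -0.005, 0.513]
wrist_force: [0.4, 1.1, 0.6]
width: 0.0122
foot [481.71   2.38  49.88]
t=13.583 shift cm [ 0.011  0.039 -0.012] spin -0.5286 pos [0.4817 0.0024 0.1035] rot [ 3.1311 -0.0051  0.5134] F [0.36 1.06 0.56] T [ 0.297  0.18  -0.001] w 0.0122
[-0.7  0.7  1.9] [ 0.281  0.223 -0.037] [ 3.131 -0.005  0.512]
[-0.3  0.9  0.4] [0.193 0.164 0.014] [ 3.131 -0.005  0.512]
```

View pics/w9c.png

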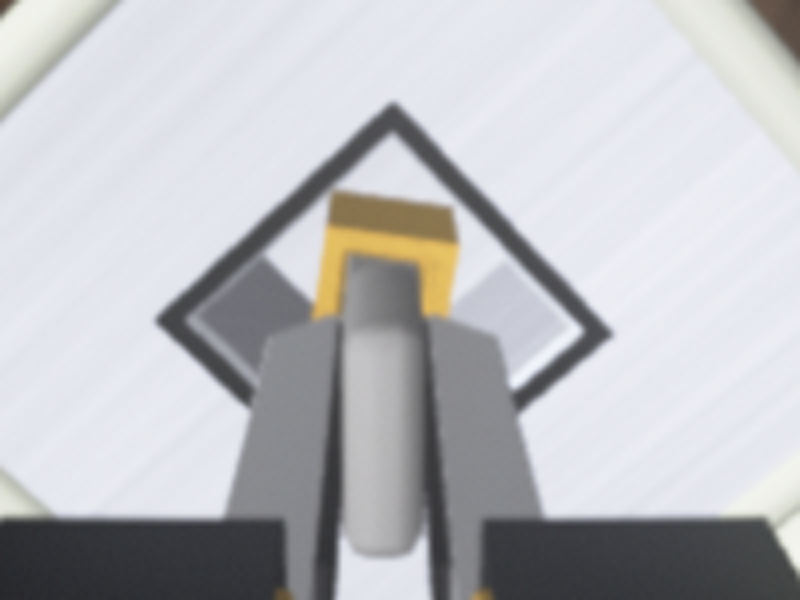

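```bash
python3 -m inch '0 -0.02 0 -0.05 1;0 -0.02 0 -0.1 1;0 -0.02 0 -0.15 1;0 -0.02 0 -0.2 1;0 -0.02 0 -0.25 1;0 -0.02 0 -0.3 1;0 -0.02 0 -0.35 1;0 -0.02 0 -0.4 1;0 -0.02 0 -0.45 1'
python3 - <<'E'
from h import *
import pickle
foot([.4820,.0021,.050],1.042)
T=[]
for i in range(4): robot.snapshot("top"); o=robot.get_obs(); T.append(o["wrist_torque"][2]);print(np.round(o["wrist_force"],1),np.round(o["wrist_torque"],3),np.round(o["ee_rot"],3))
print(np.mean(T))
o=robot.get_obs(); p,d=robot.snapshot("wrist"); pickle.dump((o,p,d),open("pics/w10.pkl","wb"))
cv2.imwrite("pics/w10c.png",cv2.resize(p[140:290,160:360],None,fx=4,fy=4,interpolation=cv2.INTER_CUBIC))
E
```

```text
time: 14.48
tool_pos: [0.4816, 0.0025, 0.1035]
ee_rot: [3.13, 0.0, 0.963]
wrist_force: [-0.6, 1.6, 2.1]
width: 0.0119
foot [481.48   2.14  49.89]
t=14.483 shift cm [ 0.027  0.045 -0.01 ] spin -0.0791 pos [0.4816 0.0025 0.1035] rot [3.1298e+00 3.0000e-04 9.6290e-01] F [-0.57  1.6   2.15] T [ 0.237  0.192 -0.062] w 0.0119
[-1.   0.3  1.8] [ 0.234  0.128 -0.089] [3.13  0.    0.965]
[-0.9 -0.1  1.9] [ 0.194  0.2   -0.048] [3.13  0.    0.961]
[-0.1  1.1  1.1] [ 0.211  0.134 -0.037] [3.13 0.   0.96]
[-0.   1.5  1.1] [ 0.15   0.122 -0.045] [3.13 0.   0.96]
-0.054728766117015874
```

View pics/w10c.png

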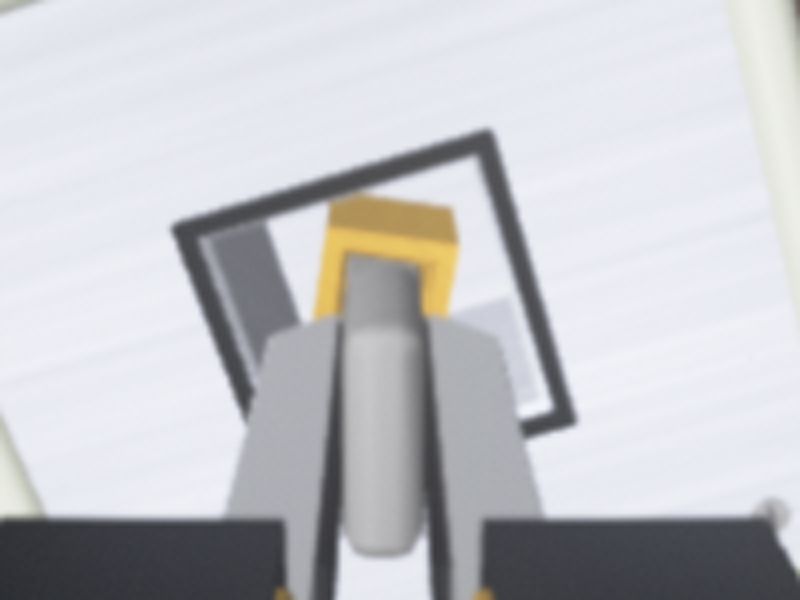

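```bash
cat > tq.py <<'E'
from h import *
import sys
T=[robot.get_obs()["wrist_torque"][2]]; 
for i in range(5): robot.snapshot("top"); o=robot.get_obs(); T.append(o["wrist_torque"][2])
print("Tz",np.round(T,3),"mean",round(np.mean(T),3),"F",np.round(o["wrist_force"],1),"rot",np.round(o["ee_rot"],3),"t",o["time"])
E
python3 -m inch '0 0 0 -0.04 1;0 0 0 -0.08 1;0 0 0 -0.11 1;0 0 0 -0.11 1'; python3 tq.py
python3 -m inch '0 0 0 -0.02 1;0 0 0 -0.04 1;0 0 0 -0.04 1'; python3 tq.py
```

```text
time: 15.07
tool_pos: [0.4815, 0.0025, 0.1035]
ee_rot: [3.13, 0.002, 1.07]
wrist_force: [-1.0, 0.8, 1.4]
width: 0.0118
Tz [-0.062 -0.037 -0.064 -0.02  -0.043 -0.076] mean -0.05 F [-0.8  0.6  1.3] rot [3.13e+00 2.00e-03 1.07e+00] t 15.3167
time: 15.57
tool_pos: [0.4815, 0.0024, 0.1034]
ee_rot: [3.13, 0.002, 1.111]
wrist_force: [-0.7, 0.7, 0.9]
width: 0.0118
Tz [-0.066 -0.056 -0.026 -0.091 -0.056 -0.097] mean -0.065 F [-0.4  1.1  1.8] rot [3.13e+00 2.00e-03 1.11e+00] t 15.8167
```

```bash
python3 -m inch '0 0 0 -0.015 1;0 0 0 -0.025 1;0 0 0 -0.025 1'; python3 tq.py
python3 -m inch '0 0 0 -0.01 1;0 0 0 -0.02 1;0 0 0 -0.02 1'; python3 tq.py
```

```text
time: 16.07
tool_pos: [0.4815, 0.0025, 0.1035]
ee_rot: [3.13, 0.002, 1.135]
wrist_force: [-1.5, 1.4, 1.6]
width: 0.0114
Tz [-0.036 -0.078 -0.08  -0.053 -0.055 -0.06 ] mean -0.06 F [-1.2  0.8  1.9] rot [3.130e+00 2.000e-03 1.135e+00] t 16.3167
time: 16.57
tool_pos: [0.4815, 0.0024, 0.1035]
ee_rot: [3.13, 0.003, 1.155]
wrist_force: [-0.8, 0.5, 1.4]
width: 0.0121
Tz [-0.059 -0.09  -0.071 -0.106 -0.043  0.01 ] mean -0.06 F [-0.7  0.4  1.2] rot [3.130e+00 3.000e-03 1.155e+00] t 16.8167
```

```bash
python3 -m inch '0 0 0 -0.01 1;0 0 0 -0.015 1;0 0 0 -0.015 1'; python3 tq.py
python3 - <<'E'
from h import *
import pickle
o=robot.get_obs(); p,d=robot.snapshot("wrist"); pickle.dump((o,p,d),open("pics/w11.pkl","wb"))
cv2.imwrite("pics/w11c.png",cv2.resize(p[170:270,190:310],None,fx=6.5,fy=6,interpolation=cv2.INTER_CUBIC))
E
```

```text
time: 17.07
tool_pos: [0.4815, 0.0024, 0.1034]
ee_rot: [3.13, 0.003, 1.17]
wrist_force: [-0.5, -0.4, 1.3]
width: 0.0118
Tz [-0.123 -0.076 -0.108 -0.055 -0.108 -0.066] mean -0.09 F [-1.4  0.5  1.8] rot [3.13e+00 3.00e-03 1.17e+00] t 17.3167
```

View pics/w11c.png

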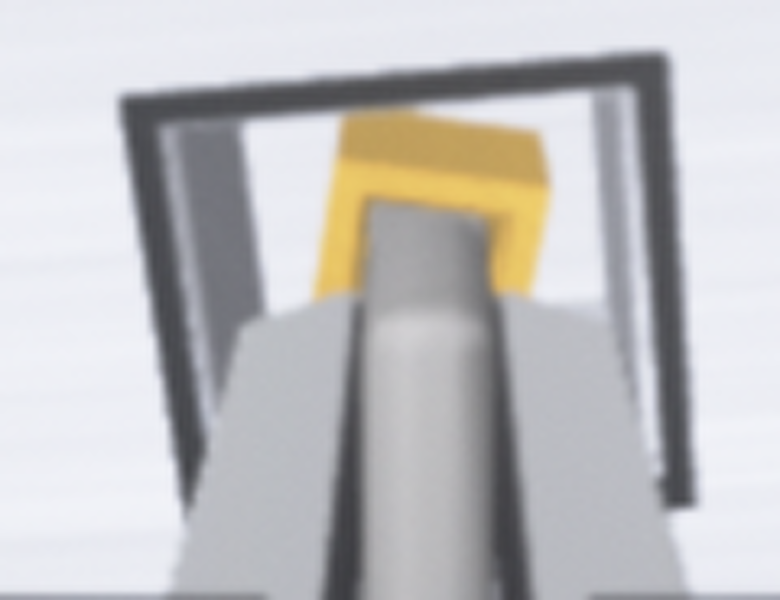

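```bash
python3 - <<'E'
from h import *
import pickle
o,p,d=pickle.load(open("pics/w11.pkl","rb"))
f=lambda q: (np.array(q,float)+.5)/[6.5,6]-.5+[190,170]
Q=onplane("wrist",f([(340,160),(550,187)]),.07,o)-0
v=Q[1]-Q[0]; print(np.linalg.norm(v)*1e3,np.arctan2(v[1],v[0])+.308,Q)
Q=onplane("wrist",f([(120,97),(665,54)]),.08,o); v=Q[1]-Q[0]; print(np.linalg.norm(v)*1e3,np.arctan2(v[1],v[0])+.308)
E
python3 -m inch '0 0 0 -0.01 1;0 0 0 -0.015 1;0 0 0 -0.015 1'; python3 tq.py
```

```text
24.74703762758948 1.3326591222289086 [[ 0.46414245 -0.00165666  0.07      ]
 [ 0.47699582  0.01949061  0.07      ]]
59.87252842303287 1.5662437429135279
time: 17.62
tool_pos: [0.4815, 0.0024, 0.1035]
ee_rot: [3.13, 0.003, 1.185]
wrist_force: [-0.6, -0.0, 2.2]
width: 0.0118
Tz [-0.052 -0.085 -0.046 -0.06  -0.08  -0.064] mean -0.065 F [-1.   1.3  1.6] rot [3.130e+00 3.000e-03 1.185e+00] t 17.8667
```

```bash
python3 -m inch '0 0 0 -0.01 1;0 0 0 -0.015 1;0 0 0 -0.015 1'; python3 tq.py
```

```text
time: 18.12
tool_pos: [0.4815, 0.0024, 0.1034]
ee_rot: [3.13, 0.003, 1.2]
wrist_force: [-0.2, 0.8, 1.6]
width: 0.0118
Tz [-0.07  -0.065 -0.061 -0.083 -0.099 -0.1  ] mean -0.08 F [-1.7  0.2  1.6] rot [3.13e+00 3.00e-03 1.20e+00] t 18.3667
```

```bash
python3 -m inch '0 0 0 -0.005 1;0 0 0 -0.01 1;0 0 0 -0.01 1'; python3 tq.py
```

```text
time: 18.62
tool_pos: [0.4815, 0.0024, 0.1034]
ee_rot: [3.13, 0.003, 1.21]
wrist_force: [-1.8, 0.4, 1.2]
width: 0.012
Tz [-0.109 -0.175 -0.127 -0.105 -0.101 -0.087] mean -0.117 F [-0.6 -0.3  1.7] rot [3.130e+00 3.000e-03 1.209e+00] t 18.8667
```

```bash
python3 -m inch '0 0 0 -0.006 1;0 0 0 -0.006 1'; python3 tq.py
python3 - <<'E'
from h import *
import pickle
o=robot.get_obs(); p,d=robot.snapshot("wrist"); pickle.dump((o,p,d),open("pics/w12.pkl","wb"))
cv2.imwrite("pics/w12c.png",cv2.resize(p[170:270,190:310],None,fx=6.5,fy=6,interpolation=cv2.INTER_CUBIC))
E
```

```text
time: 19.03
tool_pos: [0.4815, 0.0024, 0.1035]
ee_rot: [3.13, 0.003, 1.216]
wrist_force: [-1.1, 0.6, 1.5]
width: 0.0119
Tz [-0.184 -0.168 -0.1   -0.168 -0.118 -0.161] mean -0.15 F [-0.3  0.6  2.2] rot [3.130e+00 3.000e-03 1.215e+00] t 19.2833
```

View pics/w12c.png

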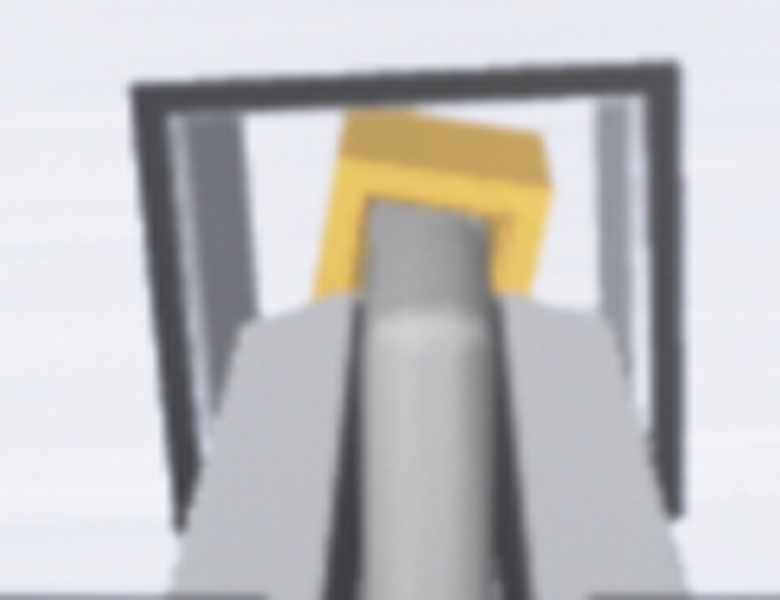

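Torque climbs steadily with each small turn (0.08 → 0.117 → 0.15), so the nut is on its stop. I'll unwind slightly within the play, then let go.

```bash
python3 -m inch '0 0 0 0.02 1;0 0 0 0.04 1;0 0 0 0.04 1;0 0 0 0.04 1'; python3 tq.py; python3 -c "
from h import *
foot([.482,.0021,.05],1.2)"
```

```text
time: 19.67
tool_pos: [0.4815, 0.0024, 0.1035]
ee_rot: [3.13, 0.003, 1.176]
wrist_force: [-1.7, -0.3, 1.1]
width: 0.012
Tz [ 0.015 -0.009  0.017 -0.034 -0.004 -0.023] mean -0.007 F [-1.1 -0.   2.4] rot [3.130e+00 3.000e-03 1.176e+00] t 19.9167
foot [481.44   1.92  49.86]
t=19.917 shift cm [ 0.038  0.045 -0.014] spin -0.0244 pos [0.4815 0.0024 0.1035] rot [3.1302e+00 3.1000e-03 1.1756e+00] F [-1.12 -0.03  2.37] T [ 0.125  0.208 -0.023] w 0.012
```

```bash
python3 -m inch '0 0 0 0 0.8;0 0 0 0 0.7;0 0 0 0 0.6;0 0 0 0 0.5;0 0 0 0 0.5;0 0 0 0 0.5;0 0 0 0 0.5'
python3 - <<'E'
from h import *
import pickle
o=robot.get_obs(); p,d=robot.snapshot("wrist"); pickle.dump((o,p,d),open("pics/w13.pkl","wb"))
cv2.imwrite("pics/w13.png",p); print(np.round(o["wrist_force"],1))
E
```

```text
time: 20.5
tool_pos: [0.4815, 0.0023, 0.1034]
ee_rot: [3.13, 0.003, 1.176]
wrist_force: [-0.5, -0.2, -0.6]
width: 0.0467
[-0.5 -0.2 -0.6]
```

View pics/w13.png

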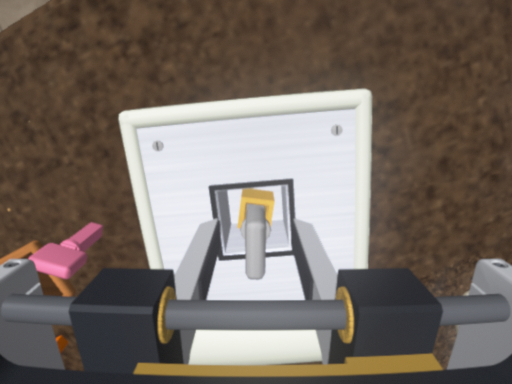

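The key stands centred between the open fingers (255,240). Retracting straight up.

```bash
python3 -m inch '0 0 -0.5 0 0.5;0 0 -1.5 0 0.5;0 0 -3 0 0.5;0 0 -5 0 0.5;0 0 -7 0 0.5;0 0 -9 0 0.5;0 0 -11 0 0.5;0 0 -12 0 0.5;0 0 -12 0 0.5;0 0 -12 0 0.5;0 0 -12 0 0.5'
python3 - <<'E'
from h import *
import pickle
o=robot.get_obs(); p,d=robot.snapshot("wrist"); pickle.dump((o,p,d),open("pics/w14.pkl","wb"))
cv2.imwrite("pics/w14c.png",cv2.resize(p[130:250,190:330],None,fx=5,fy=5,interpolation=cv2.INTER_CUBIC)); print(np.round(o["wrist_force"],1))
p,d2=robot.snapshot("scene"); cv2.imwrite("pics/s14.png",p)
W=cloud("wrist",d,o); m=(np.hypot(W[...,0]-.482,W[...,1]-.002)<.03)&(W[...,2]>.11)&(W[...,2]<.15)
print("tab",m.sum(),np.median(W[m],0),np.percentile(W[m][:,2],[5,50,95]))
E
```

```text
time: 21.47
tool_pos: [0.4798, 0.0033, 0.2222]
ee_rot: [3.132, 0.004, 1.176]
wrist_force: [-0.1, 0.2, -0.4]
width: 0.0467
[-0.1  0.2 -0.4]
tab 479 [0.47849133 0.00330289 0.13035752] [0.11861761 0.13035752 0.13182549]
```

View pics/w14c.png

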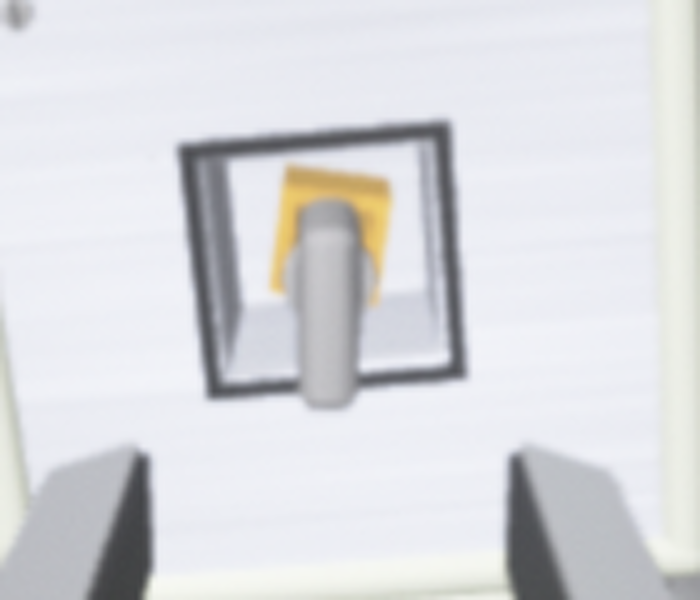

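View pics/s14.png

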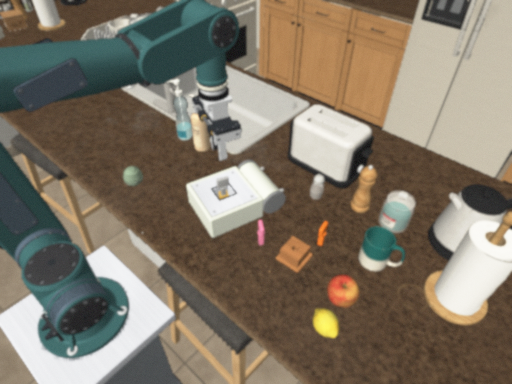

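Run:
```python
from h import *
import pickle
o,p,d=pickle.load(open("pics/w14.pkl","rb"))
f=lambda q: (np.array(q,float)+.5)/5-.5+[190,130]
for a,z in (([(283,188),(388,202)],.07),([(180,147),(448,123)],.08)):
    Q=onplane("wrist",f(a),z,o); v=Q[1]-Q[0]; print(np.linalg.norm(v)*1e3,np.arctan2(v[1],v[0])+.308)
robot.close_job()
```

```text
24.354308935258874 1.3488425318748178
59.35038166421024 1.5741058211825054
the job is handed in; nothing more can be done
```

I bled the filter and handed the job in at about 21.5 s on the robot's clock. The steel key is in the brass nut, fully home and turned anticlockwise to the stop, with the gripper open and clear above it.

- **Right key:** I took the grey steel key from the wooden stand. The pink and orange lookalikes were not touched.
- **Insertion:** The key entered the socket on the first try. There was no sideways shove, and contact force stayed around 3–4 N. At the bottom its foot read 49.4–50 mm above the worktop; the socket floor is at 50 mm.
- **Turn:** Torque held at about 0.06–0.09 N m while turning. It then rose with each small step to a mean of 0.15 N m (highest reading 0.18), so I stopped below the 0.2 limit. I unwound 0.04 rad within the key's play before letting go.
- **Last checks:**
  - The nut's angle measured 1.349 rad in the wrist picture; the stop is at 1.35.
  - The top of the key read about 130–132 mm; 132 mm means fully home.
  - The other items looked undisturbed in the final scene picture.
- **Disagreements:**
  - The tool drifted to about 0.01 rad of tilt over the many short moves, which I allowed for.
  - The play before the key drove the nut was about 0.12–0.15 rad, against the 0.1 stated.
  - The nut edge measured 24–25 mm in the last pictures instead of 26 mm, which I put down to blur.

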